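# Close up the lathe's control box, cover held over its threads

## Robot

A 6-joint arm with a two-finger parallel gripper is mounted at the origin on the work surface. World frame = base frame: x ahead of the robot, y to its left, z up, the work surface at z = 0. Lengths are in m, angles in rad, forces in N, time in s.
With the tool pointing down it reaches from about 0.3 to 0.95 m from the base axis. Payload 3.1 kg.
Tool frame: the origin (TCP) lies at the very end of the fingers, on their centre line; the grasp point (between the pads) lies 19 mm behind it; z points along the fingers, y is the line along which they close (so a half turn about z gives the same grasp; the last joint's range is limited). The gripper opens to 85 mm and grips with 20 to 120 N. Pads are 22 mm wide; open, the fingers measure 114 mm over their backs; the gripper's body (76 mm by 85 mm) begins 54 mm behind the grasp point. The pads swing forward as they close: fully open they stand 13 mm farther back than shut.
Start: joints at [1.043, 0.308, 1.634, -0, 1.2, -0.07], TCP at [0.276, 0.561, 0.231] pointing down, gripper open.
Joint ranges: [-3.06, 3.06], [-0.79, 1.96], [0.05, 2.63], [-1.19, 4.34], [0.05, 2.64], [-2.94, 2.94]. Speed limits (rad/s): [2.79, 2.79, 3.14, 3.14, 3.14, 3.14].

## Interface

Orientations are given as a unit quaternion [w, x, y, z].
In Python, from bench import manip gives the robot as it stands.
- The arm moves only by the tool arm_command, never from a script. Its argument "deltas" is a list of rows, each a list of 4 numbers: the shift along the tool's x, y, z in m, then the turn about the tool's z in degrees. In form: [[x, y, z, yaw], ...]. A call has 1 to 8 rows; each row shifts and turns the commanded pose from where the row before left it, along the tool's axes as they then stand; what a row does not reach is not made up. A row lasts 1/8 s, in which the tool goes at most 62.5 mm and 10.7 degrees, less where a joint would pass 70% of its speed; a pose out of reach is approached as far as the arm can. A call with a gripper value outside its range is refused whole. "grip" is the closure, from -1 (fully open) to 1 (shut), set as the call begins (left out, the last holds). The fingers move at their own pace and stop on an object; "squeeze" is the grip in N (left out, the last holds). Time passes only in rows, so rows that do not move let the fingers close. It gives the time, the measured TCP pose, the force, the opening and the grip force at its end, in the units of the state.
- manip.get_state(): the state, without advancing time (a new reading comes with each control period).
- manip.capture(name): name is "scene" or "top"; returns the picture (420x560x3 uint8, red, green, blue); there is no depth.
- manip.camera_model(name): a dict with "mtx" (3x3 intrinsics, pixels), "extrinsics" (4x4, takes a point from camera to world coordinates). Camera axes: x right, y up, looking along -z (the intrinsics and any distortion apply to the point x, -y, -z); pixel columns grow to the right and rows downward; lengths in m; the calibration is good to about 2 mm. A picture is of the moment at which its call begins. camera_model takes no time and is no camera call.
- manip.sign_off(): hands the job in; it is judged then, once.
Trained networks look in the newest picture that a camera, given by its name, has taken for a name from the list of things; names that differ only in an ending like _2 or _b are one class to them, and where a whole thing is asked for, a point or a joint stands for the part that bears it (a point fixed in the world has none). Each returns a list of dicts, best first, with "score" (0 to 1); they miss things now and then, are a little off and sometimes report something else, mostly with a low value. They report only what shows in the picture. A call takes as long as a camera call.
- manip.boxes_of(camera, query): "uv" ([column, row] in pixels, amid what is visible of it).
The state is a dict: "time_s": time; "q": joint angles; "joint_velocities": joint speeds; "effort": joint torques, N m; "tool_pos": TCP position; "tool_rot": TCP orientation; "force": force on the tool from outside, world axes, zero at the start; "wrist_torque": the same for the moment, N m; "finger_gap": finger opening in m; "grasp_force": force on a finger pad.
Only numpy, scipy, OpenCV 4.12 (cv2) and the standard library are available. Lean on these libraries where they do the work, as an engineer would, in place of code of your own. Each camera call takes 0.05 s, during which the arm holds its last target. There are 200 camera calls.

## Task

Put the orange dust cap on the round blue housing inside the lathe's control box so that it is fully seated and level, and let go of it. Then take the white cover plate by its handle and hold it level, hovering about 20 mm above the box without touching it, with its three screw holes lined up over the three threaded posts (the way round that all three match), so that I can plug in the button leads. Finish holding it still in the air there, and leave the bowl, the screwdriver and the screw tin where they are.

Things in the scene. Friction and masses are not known exactly. Their poses are not given: they have to be found in the camera images.
- control_box: Open grey box, fixed on the bench left or right of the robot, plate on the other side. 130 mm along x, 170 along y, 70 high, walls and floor 4. Origin: centre of underside, z up. Inside, 3 posts (16 mm thick) with threads, tops at rim height: two in the +y corners, one mid -y end; the blue housing; a green block (22 x 30, 26 high, at x 44, y -40). Black cable gland out of the -y end.
- thread0 (a point): Mouth of the threaded hole in the control box at x +52, y +72, z 70 mm of the box (at rim height). Dark hole in a brass ring.
- thread1 (a point): The same at x -52, y +72, z 70 mm of the box.
- thread2 (a point): The same at x 0, y -72, z 70 mm of the box.
- cup_rim (a point): Centre of the mouth of the round blue open housing inside the box, at the height of its rim: x 0, y +8, z 30 mm of the box. Outer diameter 64 mm, inner 56 mm, 22 mm deep.
- dust_cap: Orange cap, loose, upright on the bench, 34 mm high, 48 to 78 g. From below: plug 50 mm diameter, 7 high (goes into the blue housing); flange 68 diameter, 5 thick (lies on the housing's rim); knob to grip, 20 diameter, 22 high. Origin: centre of the plug's underside; z up through the knob.
- cap_seat (a point): On the dust cap's axis at the underside of its flange, 7 mm above its origin. Coincides with cup_rim when the cap is seated.
- cover_plate: White plate, loose, flat on the bench, handle up, 0.26 to 0.44 kg, balanced under the handle. 130 mm along x, 170 along y, 5 thick. Origin: centre of underside; z up. Three 10 mm holes: two in the +y corners, one mid -y end. Rigid red and green buttons near the +y end, 15 mm above the underside. Axes along the box's, outline and holes match the box.
- plate_handle (a point): Middle of the plate's black bar handle, 37 mm above the centre of the plate's underside. The bar runs along the plate's y: 80 mm long, 12 mm wide, 12 mm high, open below between two feet at y +-34 mm.
- hole0 (a point): Centre of the screw hole in the cover plate at x +52, y +72 mm, at its underside. Belongs over thread0.
- hole1 (a point): The same at x -52, y +72 mm. Belongs over thread1.
- hole2 (a point): The same at x 0, y -72 mm. Belongs over thread2.
- wooden_bowl: Turned wooden bowl, 100 mm across, 45 mm high, a bystander beyond the work. Origin: centre of its underside.
- screwdriver: Screwdriver with red handle (26 mm thick) lying on the bench, 200 mm long along its x, blade to +x, a bystander. Origin: middle of its length, on its underside.
- screw_tin: Small steel tin of brass screws, 72 mm across, 35 mm high, a bystander. Origin: centre of its underside.

How it is judged:
On the way:
1. the dust cap sits seated and level on the blue housing, let go, with the cover plate not yet over the box (horizontal distance between cap_seat and cup_rim below 0.005 m and z of cap_seat in the frame of cup_rim between -0.0025 and 0.0025 m and angle between dust_cap's own z axis and vertical below 0.07 rad and contact force between the fingers and dust_cap below 0.1 N and horizontal distance between cover_plate and control_box above 0.1 m), for 0.2 s.
At the end, for the whole second after the job is handed in: Cap seated on the blue housing (5 mm sideways, 2.5 mm in height, 0.07 rad). Cover plate held still in the fingers, level to 0.09 rad, underside 8 to 35 mm above the box rim, each hole within 5 mm sideways of its thread, touching neither box nor cap. Bystanders within 30 mm of their starts (horizontal distance between cap_seat and cup_rim below 0.005 m and z of cap_seat in the frame of cup_rim between -0.0025 and 0.0025 m and angle between dust_cap's own z axis and vertical below 0.07 rad and horizontal distance between hole0 and thread0 below 0.005 m and horizontal distance between hole1 and thread1 below 0.005 m and horizontal distance between hole2 and thread2 below 0.005 m and z of cover_plate in the frame of thread0 between 0.008 and 0.035 m and angle between cover_plate's own z axis and vertical below 0.09 rad and linear speed of cover_plate below 0.02 m/s and contact force between the fingers and cover_plate above 1 N and contact force between cover_plate and control_box below 0.1 N and contact force between cover_plate and dust_cap below 0.1 N and distance of each of wooden_bowl, screwdriver, screw_tin from where it was at the start of the episode below 0.03 m); the arm keeps its last pose, push and grip.
It fails at once if the bowl, the screwdriver or the screw tin is shoved by more than 30 mm (distance of any of wooden_bowl, screwdriver, screw_tin from where it was at the start of the episode above 0.03 m).
It also fails if it takes over 48 s, if anything falls off the work surface, if the arm or the gripper's body presses on something with over 40 N, if the wrist force passes 120 N, or if a joint passes its speed limit or range.

## Working session

There is one attempt and no reset: what is moved stays moved. The work goes in short steps, Python scripts to look and compute and a tool call to move; the robot and the scene stay as the last step left them, time stands still between calls to the robot, and variables do not carry over. Pictures are saved under pics/ and viewed, at most 10 in all, crops included, and the job is handed in when it is done.

Besides the shell and the picture viewer there is one more tool, called after "Request:" as name(argument=value, ...) on one line, values as JSON. arm_command: Moves the arm, as the interface text tells. Its arguments: {"type":"object","properties":{"deltas":{"type":"array"},"grip":{"type":"number"},"squeeze":{"type":"number"}},"required":["deltas"]}

```bash
mkdir -p pics; python3 - <<'E'
from bench import manip
import cv2,numpy as np
for n in ("scene","top"):
    im=manip.capture(n); cv2.imwrite(f"pics/{n}0.png",im[:,:,::-1])
    m=manip.camera_model(n); print(n,np.round(m["mtx"],1).tolist(),np.round(m["extrinsics"],3).tolist(),[k for k in m])
s=manip.get_state(); print(s["time_s"],s["tool_pos"],s["tool_rot"],s["finger_gap"])
E
```

```text
scene [[540.9, 0.0, 275.5], [0.0, 540.9, 206.9], [0.0, 0.0, 1.0]] [[0.083, -0.792, 0.605, 1.35], [0.997, 0.069, -0.046, -0.069], [-0.005, 0.606, 0.795, 1.045], [0.0, 0.0, 0.0, 1.0]] ['mtx', 'extrinsics']
top [[433.2, 0.0, 279.8], [0.0, 433.2, 214.1], [0.0, 0.0, 1.0]] [[-0.002, 0.982, -0.188, 0.439], [-1.0, -0.005, -0.016, 0.011], [-0.017, 0.188, 0.982, 0.893], [0.0, 0.0, 0.0, 1.0]] ['mtx', 'extrinsics']
0.1 [0.27589642 0.55995773 0.23013713] [-3.06843854e-04  2.26932925e-01  9.73909797e-01 -1.02990172e-03] 0.08546061626324404
```

View pics/top0.png

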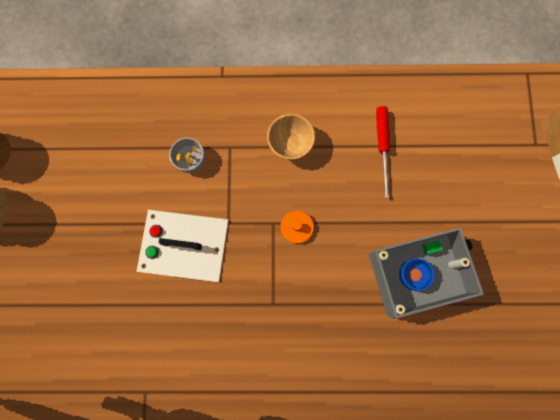

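View pics/scene0.png

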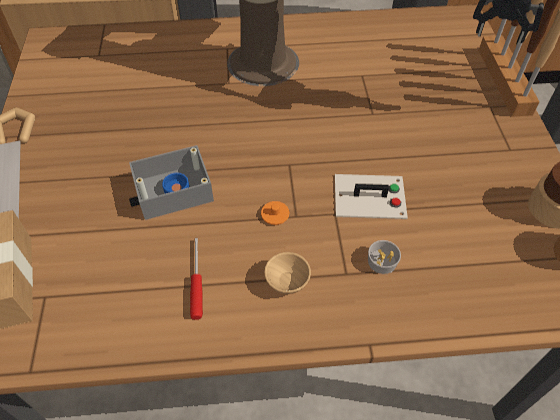

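The top view shows the box at about (427,274) with its thread posts at (383,255), (400,309) and (465,262). The plate is at (183,246) with holes at (152,217), (143,266) and (217,249), and the cap is at (297,227). The scene view agrees: box (172,183), plate (370,197), cap (275,212). Next I'll run detection and a pose fit.

```bash
cat > h.py <<'E'
from bench import manip
import numpy as np,cv2
from scipy.optimize import least_squares
def proj(n,P):
    m=manip.camera_model(n);E=np.linalg.inv(m["extrinsics"])
    c=(np.atleast_2d(P)@E[:3,:3].T+E[:3,3])*[1,-1,-1]
    c=c@m["mtx"].T; return c[:,:2]/c[:,2:]
def ray(n,uv,z):
    m=manip.camera_model(n);d=np.linalg.solve(m["mtx"],[uv[0],uv[1],1])*[1,-1,-1]
    E=np.array(m["extrinsics"]);d=E[:3,:3]@d;o=E[:3,3]
    return o+d*(z-o[2])/d[2]
def pts(local,x,y,a,z=0.):
    c,s=np.cos(a),np.sin(a);L=np.array(local)
    return np.c_[x+c*L[:,0]-s*L[:,1],y+s*L[:,0]+c*L[:,1],L[:,2]+z]
def fit(obs,x0):
    # obs: (cam,local,uv); returns x,y,yaw and residuals
    f=lambda p:np.concatenate([proj(c,pts([l],*p))[0]-uv for c,l,uv in obs])
    r=least_squares(f,x0,loss="soft_l1",f_scale=1.); return r.x,r.fun.reshape(-1,2)
LOC={"thread0":(.052,.072,.07),"thread1":(-.052,.072,.07),"thread2":(0,-.072,.07),"cup_rim":(0,.008,.03),
"hole0":(.052,.072,.005),"hole1":(-.052,.072,.005),"hole2":(0,-.072,.005),"plate_handle":(0,0,.037)}
def det(names,cams=("top","scene"),th=.3):
    o=[]
    for c in cams:
        for n in names:
            for d in manip.boxes_of(c,n)[:1]:
                if d["score"]>th:o.append((c,n,np.array(d["uv"]),d["score"]))
    return o
E
python3 - <<'E'
from h import *
for g,x0 in ((["thread0","thread1","thread2","cup_rim"],(.4,-.3,.26)),(["hole0","hole1","hole2","plate_handle"],(.4,.2,-.1))):
    o=det(g); p,r=fit([(c,LOC[n],u) for c,n,u,s in o],x0)
    print(np.round(p,4))
    for a,b in zip(o,r):print(a[0],a[1],a[2],round(a[3],2),b.round(1))
for c,n,u,s in det(["dust_cap","cap_seat","control_box","cover_plate"]):print(c,n,u,s,ray(c,u,.012).round(4))
for c in ("top","scene"):
    im=cv2.imread(f"pics/{c}0.png");hsv=cv2.cvtColor(im,cv2.COLOR_BGR2HSV)
    m=cv2.inRange(hsv,(5,235,150),(14,255,255));k,l,st,ce=cv2.connectedComponentsWithStats(m)
    for i in range(1,k):
        if st[i,4]>80:print(c,"orange",st[i],ce[i].round(1),ray(c,ce[i],.012).round(4))
E
```

```text
[ 0.4838 -0.2929  0.3249]
top thread0 [426.5 273. ] 0.97 [-23.7 -14.7]
top thread1 [426.5 273. ] 0.97 [-2.7 38.8]
top thread2 [426.5 273. ] 0.97 [ 58.  -13.2]
top cup_rim [423.5 273.9] 0.81 [14.2  0.8]
scene thread0 [171.1 179.9] 0.66 [18.2 -0.3]
scene thread1 [171.1 179.9] 0.66 [  5.2 -29.8]
scene thread2 [171.1 179.9] 0.66 [-47.2   3. ]
scene cup_rim [167.6 183.8] 0.8 [-7.7 -0.5]
[ 0.5259  0.1531 -0.1553]
top hole0 [426.9 274.3] 0.69 [-238.6  -50.2]
top hole1 [426.9 274.3] 0.69 [-248.3   -0.5]
top hole2 [426.9 274.3] 0.69 [-174.7  -15. ]
top plate_handle [185.2 245.2] 0.56 [30.   7.2]
scene hole0 [369.3 191.3] 0.88 [ 0.3 18.9]
scene hole1 [369.3 191.3] 0.88 [ -1.1 -14. ]
scene hole2 [369.3 191.3] 0.88 [-58.9  -1.1]
scene plate_handle [370.3 194.7] 0.56 [-29.6 -11.2]
top dust_cap [296.6 226.2] 0.86 [ 0.5819 -0.0095  0.012 ]
top cap_seat [297.1 227.1] 0.71 [ 0.58   -0.0105  0.012 ]
top control_box [424.5 272. ] 0.63 [ 0.4876 -0.2655  0.012 ]
top cover_plate [181.3 246.1] 0.92 [0.5416 0.2273 0.012 ]
scene dust_cap [273.4 212.1] 0.68 [ 0.5794 -0.015   0.012 ]
scene cap_seat [275.  209.9] 0.86 [ 0.5732 -0.0106  0.012 ]
scene control_box [171.7 182.8] 0.63 [ 0.4667 -0.2598  0.012 ]
scene cover_plate [373.5 196. ] 0.95 [0.5517 0.2319 0.012 ]
top orange [281 211  33  32 834] [296.7 226.5] [ 0.5813 -0.0098  0.012 ]
```

```bash
python3 - <<'E'
import cv2,numpy as np
t=cv2.imread("pics/top0.png");s=cv2.imread("pics/scene0.png")
c=lambda im,x,y:cv2.resize(im[y:y+90,x:x+120],(400,300),interpolation=cv2.INTER_CUBIC)
cv2.imwrite("pics/c0.png",np.vstack([np.hstack([c(t,366,228),c(t,125,200)]),np.hstack([c(s,115,140),c(s,310,155)])]))
E
```

```text
(no output)
```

View pics/c0.png

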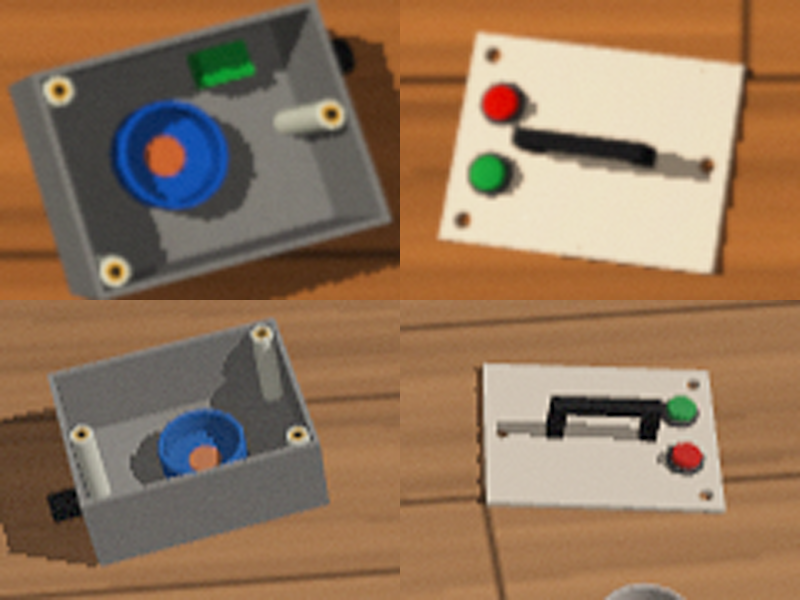

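The crops show all six thread and hole centres clearly. In crop pixels, the top-view threads are (59,90), (115,271), (331,114) and the plate holes are (492,54), (461,218), (706,165).

```bash
python3 - <<'E'
from h import *
def g(off,uv):return (np.array(uv)+.5)/(10/3)-.5+off
B=[("top",n,g((366,228),u)) for n,u in (("thread0",(59,90)),("thread1",(115,271)),("thread2",(331,114)))]+[("scene",n,g((115,140),u)) for n,u in (("thread0",(298,135)),("thread1",(262,33)),("thread2",(82,134)))]
P=[("top",n,g((125,200),u)) for n,u in (("hole0",(92,54)),("hole1",(61,218)),("hole2",(306,165)))]+[("scene",n,g((310,155),u)) for n,u in (("hole0",(306,195)),("hole1",(293,84)),("hole2",(102,132)))]
ps=[]
for O,x0 in ((B,(.48,-.29,.26)),(P,(.54,.23,-.1))):
  for sub in (O,O[:3],O[3:]):
    p,r=fit([(c,LOC[n],u) for c,n,u in sub],x0);print(p.round(4),r.round(1).tolist())
    if sub is O: ps.append(p)
print("cup",pts([LOC["cup_rim"]],*ps[0]))
# cap: fit on whole mask: flange top ellipse outline
for c in ("top","scene"):
    im=cv2.imread(f"pics/{c}0.png");hsv=cv2.cvtColor(im,cv2.COLOR_BGR2HSV)
    u=(297,227) if c=="top" else (275,212)
    m=cv2.inRange(hsv,(4,200,60),(14,255,255));k,l,st,ce=cv2.connectedComponentsWithStats(m)
    i=l[u[1]+3,u[0]];print(c,st[i],ce[i].round(2),np.mean(cv2.boundingRect((l==i).astype(np.uint8))[0:1]))
    # model silhouette centroid: rasterise convex hulls of the 3 cylinders
    a=np.linspace(0,6.28,60)
    def sil(p):
        M=np.zeros((420*4,560*4),np.uint8)
        for r,z0,z1 in ((.034,.007,.012),(.010,.012,.034),(.025,0,.007)):
            P=np.array([[p[0]+r*np.cos(t),p[1]+r*np.sin(t),z] for t in a for z in (z0,z1)])
            h=cv2.convexHull(((proj(c,P)+.5)*4).astype(np.float32));cv2.fillConvexPoly(M,h.astype(np.int32),1)
        q=cv2.moments(M,True);return np.array([q["m10"],q["m01"]])/q["m00"]/4-.375-.0, q["m00"]/16
    p=np.array([.58,-.01])
    for _ in range(4):
        s0,A=sil(p);J=np.array([(sil(p+d)[0]-s0)/.01 for d in (np.array([.01,0]),np.array([0,.01]))]).T
        p=p+np.linalg.solve(J,ce[i]-s0)
    print("cap",c,p.round(4),A)
E
```

```text
[ 0.4845 -0.2551  0.2548] [[0.3, 0.3], [0.2, 0.4], [0.3, 0.3], [0.4, 0.6], [0.4, 0.8], [0.4, 0.7]]
[ 0.4851 -0.2546  0.2548] [[-0.0, -0.0], [-0.0, 0.0], [0.0, -0.0]]
[ 0.4823 -0.2561  0.2549] [[-0.0, -0.1], [0.0, 0.1], [0.0, -0.0]]
[ 0.5446  0.2268 -0.1308] [[0.6, 0.4], [0.7, 0.6], [0.2, 0.3], [0.6, 0.5], [0.6, 0.6], [0.8, 0.4]]
[ 0.5455  0.2279 -0.1323] [[0.2, -0.1], [0.1, 0.1], [-0.3, -0.0]]
[ 0.543   0.2255 -0.1286] [[-0.1, -0.0], [-0.1, 0.1], [0.2, -0.0]]
cup [[ 0.48246983 -0.2473608   0.03      ]]
top [280 210  35  34 924] [296.82 226.41] 280.0
cap top [ 0.582  -0.0099] 864.875
scene [     0      0    560    420 235127] [279.5 209.5] 0.0
cap scene [5.705e-01 4.000e-04] 547.6875
```

Request:
arm_command(deltas=[[0, 0, 0, 9.8], [0, 0, 0, 9.8], [0, 0, 0, 9.8], [0, 0, 0, 9.8], [0, 0, 0, 9.8], [-0.05, 0.012, 0, 0], [-0.05, 0.012, 0, 0], [-0.05, 0.012, 0, 0]], grip=-0.2)

```text
time_s: 2.3
tool_pos: [0.3498, 0.4236, 0.2314]
tool_rot: [0.0, 0.61, 0.792, 0.0]
force: [1.4, -0.2, 0.7]
finger_gap: 0.0512
grasp_force: 0.0
```

Request:
arm_command(deltas=[[-0.055, 0.013, 0, 0], [-0.055, 0.013, 0, 0], [-0.055, 0.013, 0, 0], [-0.055, 0.013, 0, 0], [-0.055, 0.013, 0, 0], [-0.055, 0.013, 0, 0], [-0.055, 0.013, 0, 0], [-0.055, 0.013, 0, 0]])

```text
time_s: 3.3
tool_pos: [0.5629, 0.0241, 0.2316]
tool_rot: [0.0, 0.61, 0.792, 0.0]
force: [1.1, 0.4, 0.3]
finger_gap: 0.051
grasp_force: 0.0
```

```bash
cat >> h.py <<'E'
def need(x,y,z,a=None):
    "tool-frame shift and yaw (deg) from the measured TCP to a world target; a = angle of tool y"
    s=manip.get_state();q=s["tool_rot"];from scipy.spatial.transform import Rotation as R
    M=R.from_quat([*q[1:],q[0]]).as_matrix();ang=np.arctan2(M[1,1],M[0,1])
    print("t",round(s["time_s"],2),"tcp",np.round(s["tool_pos"],4),"tilt",np.round(M[:2,2],4),"yang",round(ang,4),"q",np.round(s["q"],2),"gap",round(s["finger_gap"],4),"gf",np.round(s["grasp_force"],1),"F",np.round(s["force"],1))
    print("shift",np.round(M.T@(np.array([x,y,z])-s["tool_pos"]),4),"yaw",None if a is None else round(-np.degrees(a-ang),2))
E
python3 -c "
from h import *
need(.581,-.0105,.014,.2548)"
```

```text
t 3.3 tcp [0.5629 0.0241 0.2316] tilt [0.0009 0.0002] yang 0.2576 q [-0.03  0.19  1.78  0.    1.17 -0.29] gap 0.051 gf 0.0 F [1.1 0.4 0.3]
shift [-0.0381  0.0085  0.2176] yaw 0.16
```

Request:
arm_command(deltas=[[-0.038, 0.0085, 0.0, 0], [0, 0, 0.06, 0], [0, 0, 0.06, 0], [0, 0, 0.03, 0], [0, 0, 0, 0]])

```text
time_s: 3.92
tool_pos: [0.577, -0.0086, 0.0782]
tool_rot: [-0.003, 0.61, 0.792, -0.002]
force: [-0.1, 0.2, -0.2]
finger_gap: 0.0513
grasp_force: 0.0
```

```bash
python3 -c "
from h import *
need(.581,-.0105,.014,.2548)
for c in ('top','scene'):
    im=manip.capture(c);cv2.imwrite(f'pics/{c}1.png',im[:,:,::-1])
t=cv2.imread('pics/top1.png')[180:270,237:357];s=cv2.imread('pics/scene1.png')[155:245,215:335]
cv2.imwrite('pics/c1.png',np.hstack([cv2.resize(t,(400,300)),cv2.resize(s,(400,300))]))"
```

```text
t 3.92 tcp [ 0.577  -0.0086  0.0782] tilt [-0.0071  0.0006] yang 0.2576 q [-0.09  0.41  1.84  0.    0.89 -0.35] gap 0.0513 gf 0.0 F [-0.1  0.2 -0.2]
shift [-0.003   0.0038  0.0641] yaw 0.16
```

View pics/c1.png

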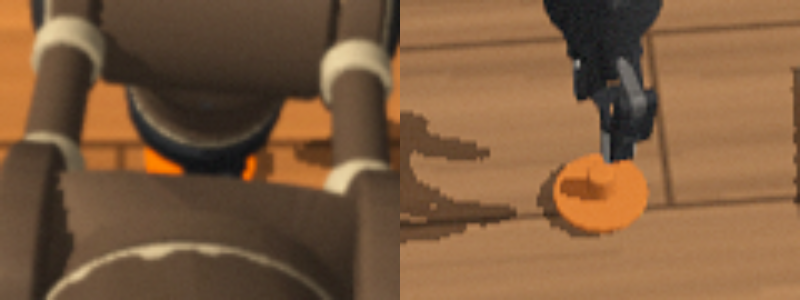

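The scene view shows the fingers above the cap, whose flange centre is near crop (600,193). The knob lies under the gap, so I'll settle and go down.

Request:
arm_command(deltas=[[0, 0, 0.01, 0], [0, 0, 0, 0], [0, 0, 0, 0]])

```text
time_s: 4.4
tool_pos: [0.5804, -0.0087, 0.072]
tool_rot: [0.001, 0.61, 0.792, 0.0]
force: [1.0, -0.2, -0.3]
finger_gap: 0.0515
grasp_force: 0.0
```

```bash
python3 -c "
from h import *
need(.581,-.0105,.014,.2548)
for p in ((.581,-.0105,.012),):print(proj('scene',[p]))
im=cv2.imread('pics/scene1.png');hsv=cv2.cvtColor(im,cv2.COLOR_BGR2HSV)
m=cv2.inRange(hsv,(4,130,190),(14,255,255));k,l,st,ce=cv2.connectedComponentsWithStats(m)
for i in range(1,k):
  if st[i,4]>150:print(st[i],ce[i])
"
```

```text
t 4.4 tcp [ 0.5804 -0.0087  0.072 ] tilt [ 0.0013 -0.0001] yang 0.2579 q [-0.09  0.42  1.84 -0.    0.88 -0.35] gap 0.0515 gf 0.0 F [ 1.  -0.2 -0.3]
shift [-0.0018  0.      0.058 ] yaw 0.18
[[275.32363659 212.50432487]]
[261 201  29  23 422] [275.90521327 212.68009479]
```

Request:
arm_command(deltas=[[-0.0018, 0, 0.03, 0], [0, 0, 0.02, 0], [0, 0, 0.007, 0], [0, 0, 0, 0], [0, 0, 0, 0]])

```text
time_s: 5.03
tool_pos: [0.5812, -0.0105, 0.015]
tool_rot: [0.001, 0.61, 0.792, 0.0]
force: [-0.2, 0.3, 0.5]
finger_gap: 0.0512
grasp_force: 0.0
```

Request:
arm_command(deltas=[[0, 0, 0, 0], [0, 0, 0, 0], [0, 0, 0, 0], [0, 0, 0, 0], [0, 0, 0, 0], [0, 0, 0, 0]], grip=1, squeeze=40)

```text
time_s: 5.78
tool_pos: [0.5813, -0.0106, 0.0151]
tool_rot: [0.001, 0.61, 0.792, 0.0]
force: [-0.6, 1.9, 5.6]
finger_gap: 0.0184
grasp_force: 39.6
```

```bash
python3 -c "
from h import *
need(.581,-.0105,.014,.2548)"
```

```text
t 5.78 tcp [ 0.5813 -0.0106  0.0151] tilt [ 0.0016 -0.0001] yang 0.2578 q [-0.09  0.51  1.85  0.    0.77 -0.35] gap 0.0184 gf 39.6 F [-0.6  1.9  5.6]
shift [ 0.0001 -0.0002  0.0011] yaw 0.17
```

Request:
arm_command(deltas=[[0, 0, -0.02, 0], [0, 0, -0.04, 0], [0, 0, -0.04, 0], [0, 0, -0.03, 0], [0, 0, 0, 0]])

```text
time_s: 6.4
tool_pos: [0.5828, -0.0107, 0.1479]
tool_rot: [0.003, 0.61, 0.792, 0.002]
force: [0.3, -0.5, -1.0]
finger_gap: 0.0182
grasp_force: 39.2
```

```bash
python3 -c "
from h import *
need(.4825,-.2474,.145,.2548)"
```

```text
t 6.4 tcp [ 0.5828 -0.0107  0.1479] tilt [ 0.0069 -0.0006] yang 0.2578 q [-0.09  0.32  1.81 -0.    1.01 -0.35] gap 0.0182 gf 39.2 F [ 0.3 -0.5 -1. ]
shift [-0.2033 -0.1573  0.0023] yaw 0.17
```

Request:
arm_command(deltas=[[-0.03, -0.024, 0, 0.2], [-0.04, -0.031, 0, 0], [-0.04, -0.031, 0, 0], [-0.04, -0.031, 0, 0], [-0.03, -0.024, 0, 0], [-0.0225, -0.015, 0, 0], [0, 0, 0, 0], [0, 0, 0, 0]])

```text
time_s: 7.4
tool_pos: [0.4797, -0.2448, 0.1431]
tool_rot: [-0.001, 0.612, 0.791, 0.0]
force: [-0.3, 0.6, -0.7]
finger_gap: 0.0186
grasp_force: 39.3
```

```bash
python3 -c "
from h import *
need(.4825,-.2474,.038,.2548)
for c in ('top','scene'):
    im=manip.capture(c);cv2.imwrite(f'pics/{c}2.png',im[:,:,::-1])
t=cv2.imread('pics/top2.png')[208:313,356:496];s=cv2.imread('pics/scene2.png')[100:205,105:245]
cv2.imwrite('pics/c2.png',np.hstack([cv2.resize(t,(400,300)),cv2.resize(s,(400,300))]))"
```

```text
t 7.4 tcp [ 0.4797 -0.2448  0.1431] tilt [-0.0019  0.0018] yang 0.2539 q [-0.55  0.25  1.91  0.    0.99 -0.81] gap 0.0186 gf 39.3 F [-0.3  0.6 -0.7]
shift [-0.0034  0.0022  0.1051] yaw -0.05
```

View pics/c2.png

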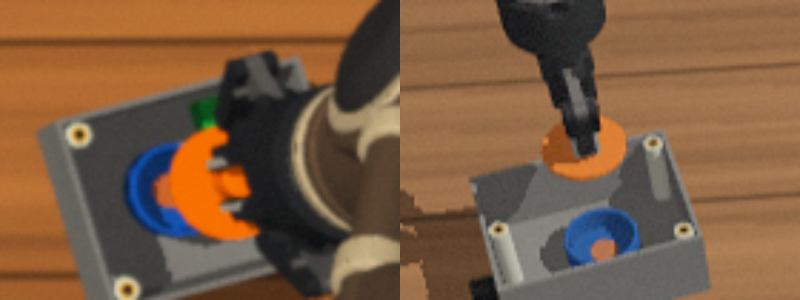

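The cap is held level over the box: top crop (210,185), scene crop (585,146). The blue cup is in view below it. Checking the cap's offset in the fingers numerically.

```bash
python3 -c "
from h import *
need(.4825,-.2474,.06,.2548)
a=np.linspace(0,6.28,90)
for c,lo in (('top',(4,200,60)),('scene',(4,130,150))):
    im=cv2.imread(f'pics/{c}2.png');m=cv2.inRange(cv2.cvtColor(im,cv2.COLOR_BGR2HSV),lo,(16,255,255))
    w=m[195:300,400:480] if c=='top' else m[120:175,140:200]
    k,l,st,ce=cv2.connectedComponentsWithStats(w);i=1+st[1:,4].argmax();print(c,st[i]+np.array([400,195,0,0,0] if c=='top' else [140,120,0,0,0]))
    P=proj(c,np.concatenate([np.c_[.4797+.034*np.cos(a),-.2448+.034*np.sin(a),0*a+z] for z in (.135,.140)]))
    print(P.min(0).round(1),P.max(0).round(1))
"
```

```text
t 7.5 tcp [ 0.4803 -0.2446  0.1436] tilt [-0.0011  0.0011] yang 0.2554 q [-0.55  0.25  1.91  0.    0.99 -0.81] gap 0.0185 gf 39.3 F [ 0.1 -0.7 -0.7]
shift [-0.0034  0.0014  0.0836] yaw 0.03
top [411 252  36  40 714]
[415.1 252.7] [455.9 292.6]
scene [157 127  43  36 594]
[154.3 140.1] [184.5 163.3]
```

Request:
arm_command(deltas=[[-0.0034, 0.0014, 0.02, 0], [0, 0, 0.03, 0], [0, 0, 0.03, 0], [0, 0, 0.01, 0], [0, 0, 0, 0], [0, 0, 0, 0]])

```text
time_s: 8.25
tool_pos: [0.4839, -0.2491, 0.0555]
tool_rot: [0.001, 0.612, 0.791, 0.0]
force: [0.3, 0.0, -0.2]
finger_gap: 0.0184
grasp_force: 39.2
```

```bash
python3 -c "
from h import *
need(.4825,-.2474,.038,.2548)"
```

```text
t 8.25 tcp [ 0.4839 -0.2491  0.0555] tilt [ 0.0021 -0.0012] yang 0.2548 q [-0.56  0.39  1.94  0.    0.81 -0.81] gap 0.0184 gf 39.2 F [ 0.3  0.  -0.2]
shift [ 0.002  -0.0009  0.0175] yaw -0.0
```

Request:
arm_command(deltas=[[0.0015, -0.001, 0, 0], [0, 0, 0.005, 0], [0, 0, 0.005, 0], [0, 0, 0.003, 0], [0, 0, 0.002, 0], [0, 0, 0, 0], [0, 0, 0, 0]])

```text
time_s: 9.12
tool_pos: [0.4814, -0.2476, 0.0393]
tool_rot: [0.0, 0.612, 0.791, 0.0]
force: [-0.6, -0.2, -1.1]
finger_gap: 0.0185
grasp_force: 39.2
```

```bash
python3 -c "
from h import *
need(.4825,-.2474,.038,.2548)"
```

```text
t 9.12 tcp [ 0.4814 -0.2476  0.0393] tilt [ 0.0001 -0.    ] yang 0.2543 q [-0.56  0.41  1.94 -0.    0.78 -0.81] gap 0.0185 gf 39.2 F [-0.6 -0.2 -1.1]
shift [-0.0001  0.0011  0.0013] yaw -0.03
```

Request:
arm_command(deltas=[[0, 0.0008, 0.0006, 0], [0, 0, 0.0008, 0], [0, 0, 0, 0], [0, 0, 0, 0]])

```text
time_s: 9.62
tool_pos: [0.4824, -0.2474, 0.0382]
tool_rot: [0.0, 0.612, 0.791, 0.0]
force: [-0.3, 0.0, 2.1]
finger_gap: 0.0185
grasp_force: 39.4
```

Request:
arm_command(deltas=[[0, 0, 0, 0], [0, 0, 0, 0], [0, 0, 0, 0], [0, 0, 0, 0], [0, 0, 0, 0], [0, 0, 0, 0]], grip=-0.1)

```text
time_s: 10.38
tool_pos: [0.4821, -0.2473, 0.0379]
tool_rot: [0.0, 0.612, 0.791, -0.0]
force: [0.3, 0.5, -1.0]
finger_gap: 0.0469
grasp_force: 0.0
```

Request:
arm_command(deltas=[[0, 0, -0.02, 0], [0, 0, -0.04, 0], [0, 0, -0.05, 0], [0, 0, -0.05, 0], [0.04, 0.02, 0, 0], [0.055, 0.028, 0, 0], [0.055, 0.028, 0, 0], [0.055, 0.028, 0, 0]])

```text
time_s: 11.38
tool_pos: [0.5314, -0.021, 0.1981]
tool_rot: [0.0, 0.612, 0.791, 0.0]
force: [0.7, -0.1, -1.1]
finger_gap: 0.0474
grasp_force: 0.0
```

```bash
python3 -c "
from h import *
need(.5446,.2268,.2,-.1308)
for c in ('top','scene'):
    im=manip.capture(c);cv2.imwrite(f'pics/{c}3.png',im[:,:,::-1])
t=cv2.imread('pics/top3.png')[228:318,366:486];s=cv2.imread('pics/scene3.png')[140:230,115:235]
cv2.imwrite('pics/c3.png',np.hstack([cv2.resize(t,(400,300)),cv2.resize(s,(400,300))]))"
```

```text
t 11.38 tcp [ 0.5314 -0.021   0.1981] tilt [ 0.0009 -0.0002] yang 0.2537 q [-0.12  0.16  1.88 -0.    1.09 -0.38] gap 0.0474 gf 0.0 F [ 0.7 -0.1 -1.1]
shift [ 0.2366  0.0749 -0.0019] yaw 22.03
```

View pics/c3.png

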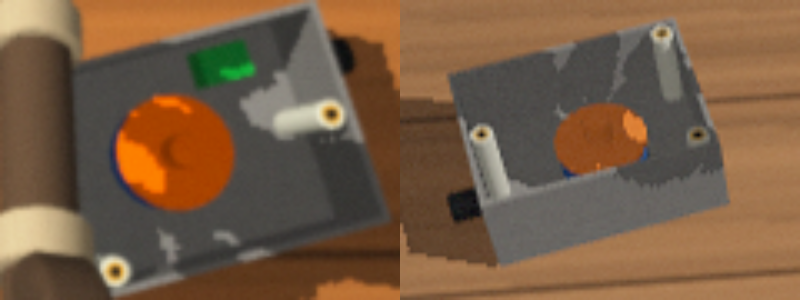

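The cap sits on the housing, top crop (176,153), with a sliver of blue at the left. I'll compare its outline with the prediction for a seated cap.

```bash
python3 -c "
from h import *
a=np.linspace(0,6.28,90);x,y,_=pts([LOC['cup_rim']],.4845,-.2551,.2548)[0]
for c,off in (('top',(366,228)),('scene',(115,140))):
  for r,z,nm in ((.032,.03,'cuprim'),(.034,.035,'flange top'),(.034,.030,'flange bottom')):
    P=(proj(c,np.c_[x+r*np.cos(a),y+r*np.sin(a),0*a+z])-off+.5)*10/3
    print(c,nm,P.min(0).round(0),P.max(0).round(0))
im=cv2.imread('pics/top3.png');h=cv2.cvtColor(im,cv2.COLOR_BGR2HSV)
m=cv2.inRange(h,(4,200,60),(16,255,255))[250:295,397:440]
k,l,st,ce=cv2.connectedComponentsWithStats(m);i=1+st[1:,4].argmax();s=st[i];print((s[0]+397-366)*10/3,(s[1]+22)*10/3,(s[0]+s[2]+31)*10/3,(s[1]+s[3]+22)*10/3)
im=cv2.imread('pics/top0.png');h=cv2.cvtColor(im,cv2.COLOR_BGR2HSV)
m=cv2.inRange(h,(105,120,40),(130,255,255))[250:300,390:445]
k,l,st,ce=cv2.connectedComponentsWithStats(m);i=1+st[1:,4].argmax();s=st[i];print('cup obs',(s[0]+390-366)*10/3,(s[1]+22)*10/3,(s[0]+s[2]+24)*10/3,(s[1]+s[3]+22)*10/3)
"
```

```text
top cuprim [121. 101.] [231. 210.]
top flange top [120.  97.] [237. 214.]
top flange bottom [118.  98.] [234. 214.]
scene cuprim [159. 111.] [247. 178.]
scene flange top [155. 104.] [249. 176.]
scene flange bottom [156. 109.] [250. 180.]
116.66666666666667 96.66666666666667 233.33333333333334 210.0
cup obs 110.0 100.0 230.0 210.0
```

Request:
arm_command(deltas=[[0, 0, 0, 7.3], [0, 0, 0, 7.3], [0, 0, 0, 7.4], [0.05, -0.004, 0, 0], [0.05, -0.004, 0, 0], [0.05, -0.004, 0, 0], [0.05, -0.004, 0, 0], [0.04, -0.003, 0, 0]])

```text
time_s: 12.48
tool_pos: [0.5435, 0.2187, 0.1979]
tool_rot: [0.0, 0.751, 0.66, -0.0]
force: [1.1, -0.5, 0.2]
finger_gap: 0.0471
grasp_force: 0.0
```

Request:
arm_command(deltas=[[0, 0, 0.04, 0], [0, 0, 0.04, 0], [0, 0, 0.02, 0], [0, 0, 0, 0], [0, 0, 0, 0]])

```text
time_s: 13.1
tool_pos: [0.5449, 0.2177, 0.0994]
tool_rot: [0.001, 0.752, 0.66, 0.001]
force: [0.5, 0.4, -0.1]
finger_gap: 0.0472
grasp_force: 0.0
```

```bash
python3 -c "
from h import *
need(.5446,.2268,.018,-.1308)"
```

```text
t 13.1 tcp [0.5449 0.2177 0.0994] tilt [0.0027 0.0008] yang -0.1302 q [ 0.31  0.39  1.82 -0.    0.93  0.44] gap 0.0472 gf 0.0 F [ 0.5  0.4 -0.1]
shift [ 0.0089 -0.0017  0.0814] yaw 0.03
```

Request:
arm_command(deltas=[[0.009, -0.0015, 0, 0], [0, 0, 0.03, 0], [0, 0, 0.03, 0], [0, 0, 0.015, 0], [0, 0, 0.006, 0], [0, 0, 0, 0], [0, 0, 0, 0]])

```text
time_s: 13.98
tool_pos: [0.5442, 0.2272, 0.0181]
tool_rot: [0.0, 0.751, 0.66, 0.001]
force: [0.3, 0.1, 0.5]
finger_gap: 0.047
grasp_force: 0.0
```

```bash
python3 -c "
from h import *
need(.5446,.2268,.018,-.1308)"
```

```text
t 13.97 tcp [0.5442 0.2272 0.0181] tilt [0.0022 0.0007] yang -0.1297 q [0.32 0.52 1.83 0.   0.79 0.45] gap 0.047 gf 0.0 F [0.3 0.1 0.5]
shift [-0.0003  0.0005  0.0001] yaw 0.06
```

Request:
arm_command(deltas=[[0, 0, 0, 0], [0, 0, 0, 0], [0, 0, 0, 0], [0, 0, 0, 0], [0, 0, 0, 0], [0, 0, 0, 0], [0, 0, 0, 0]], grip=1, squeeze=90)

```text
time_s: 14.85
tool_pos: [0.5437, 0.227, 0.0177]
tool_rot: [0.0, 0.751, 0.66, 0.0]
force: [-0.5, -0.1, 5.5]
finger_gap: 0.0099
grasp_force: 88.2
```

Request:
arm_command(deltas=[[0, 0, -0.01, 0], [0, 0, -0.02, 0], [0, 0, -0.03, 0], [0, 0, -0.03, 0], [0, 0, -0.03, 0], [0, 0, -0.02, 0], [0, 0, 0, 0], [0, 0, 0, 0]])

```text
time_s: 15.85
tool_pos: [0.542, 0.2264, 0.1557]
tool_rot: [-0.0, 0.751, 0.66, -0.001]
force: [0.4, -1.0, -4.7]
finger_gap: 0.0103
grasp_force: 88.1
```

```bash
python3 -c "
from h import *
need(.4845,-.2551,.148,.2548)
s=manip.get_state();print(s['wrist_torque'])
for c in ('top','scene'):
    im=manip.capture(c);cv2.imwrite(f'pics/{c}4.png',im[:,:,::-1])
t=cv2.imread('pics/top4.png')[180:300,100:260];s=cv2.imread('pics/scene4.png')[100:220,300:460]
cv2.imwrite('pics/c4.png',np.hstack([cv2.resize(t,(400,300)),cv2.resize(s,(400,300))]))"
```

```text
t 15.85 tcp [0.542  0.2264 0.1557] tilt [-0.0023 -0.0007] yang -0.1297 q [0.32 0.32 1.78 0.   1.04 0.45] gap 0.0103 gf 88.1 F [ 0.4 -1.  -4.7]
shift [-0.4849  0.0053  0.0082] yaw -22.03
[-0.05350168  0.02154931  0.01753271]
```

View pics/c4.png

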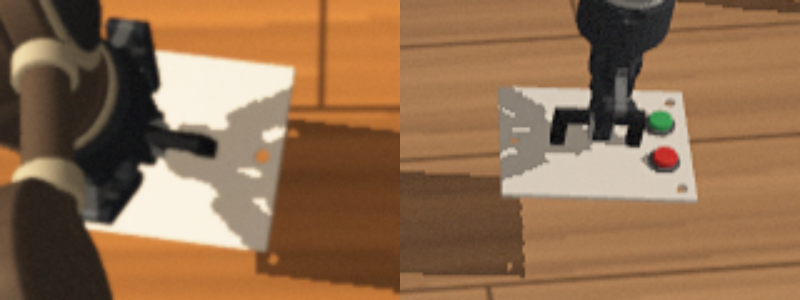

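The plate hangs level from the fingers, with its buttons toward +y: scene crop red (665,158), hole2 (515,141). Turning it and carrying it over the box.

Request:
arm_command(deltas=[[0, 0, 0, -4], [0, 0, 0, -7], [0, 0, 0, -7], [0, 0, 0, -4], [-0.02, -0.008, 0, 0], [-0.035, -0.0135, 0, 0], [-0.04, -0.0155, 0, 0], [-0.04, -0.0155, 0, 0]])

```text
time_s: 16.95
tool_pos: [0.5249, 0.0807, 0.1559]
tool_rot: [-0.001, 0.612, 0.791, -0.001]
force: [0.4, -0.8, -4.1]
finger_gap: 0.0104
grasp_force: 88.0
```

Request:
arm_command(deltas=[[-0.04, -0.0155, 0, 0], [-0.04, -0.0155, 0, 0], [-0.04, -0.0155, 0, 0], [-0.04, -0.0155, 0, 0], [-0.04, -0.0155, 0, 0], [-0.035, -0.0135, 0, 0], [-0.03, -0.012, 0, 0], [-0.02, -0.008, 0, 0]])

```text
time_s: 17.95
tool_pos: [0.4887, -0.2228, 0.156]
tool_rot: [-0.001, 0.613, 0.79, -0.001]
force: [0.1, -0.6, -4.6]
finger_gap: 0.0104
grasp_force: 88.1
```

Request:
arm_command(deltas=[[-0.015, -0.006, 0, 0], [-0.01, -0.004, 0, 0], [0, 0, 0, 0], [0, 0, 0, 0], [0, 0, 0, 0]])

```text
time_s: 18.58
tool_pos: [0.4872, -0.2467, 0.1568]
tool_rot: [-0.0, 0.611, 0.791, 0.0]
force: [-1.3, -0.1, -4.4]
finger_gap: 0.0099
grasp_force: 88.1
```

```bash
python3 -c "
from h import *
need(.4845,-.2551,.108,.2548)
for c in ('top','scene'):
    im=manip.capture(c);cv2.imwrite(f'pics/{c}5.png',im[:,:,::-1])
t=cv2.imread('pics/top5.png')[208:313,356:496];s=cv2.imread('pics/scene5.png')[100:205,105:245]
cv2.imwrite('pics/c5.png',np.hstack([cv2.resize(t,(400,300)),cv2.resize(s,(400,300))]))"
```

```text
t 18.57 tcp [ 0.4872 -0.2467  0.1568] tilt [-0.0002  0.0004] yang 0.2553 q [-0.55  0.24  1.88  0.    1.02 -0.8 ] gap 0.0099 gf 88.1 F [-1.3 -0.1 -4.4]
shift [-0.0074 -0.0047  0.0488] yaw 0.03
```

View pics/c5.png

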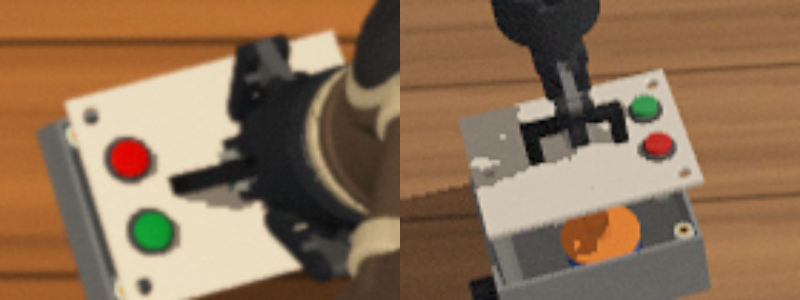

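Plate above the box: holes in the top crop at (91,117) and (144,286), in the scene crop at (685,173), (652,84) and (487,175). Fitting the pose of the plate in the hand.

```bash
python3 -c "
from h import *
g=lambda off,u:(np.array(u)+.5)*.35-.5+off
T=[('top','hole0',g((356,208),(91,117))),('top','hole1',g((356,208),(144,286)))]
S=[('scene','hole0',g((105,100),(285,173))),('scene','hole1',g((105,100),(252,84))),('scene','hole2',g((105,100),(87,175)))]
for O in (T+S,T,S):
    p,r=fit([(c,tuple(np.array(LOC[n])+[0,0,.139]),u) for c,n,u in O],(.485,-.25,.255));print(p.round(4),r.round(1).tolist())
need(.4845,-.2551,.108,.2548)
"
```

```text
[ 0.4889 -0.2468  0.2596] [[0.4, -0.1], [0.7, 0.3], [0.2, 0.3], [0.2, 0.6], [1.4, -0.3]]
[ 0.4889 -0.2459  0.2569] [[-0.0, -0.2], [0.0, 0.2]]
[ 0.4884 -0.248   0.2658] [[-0.3, 0.0], [-0.5, 0.4], [0.9, -0.3]]
t 18.68 tcp [ 0.4873 -0.2469  0.1569] tilt [-0.      0.0001] yang 0.2552 q [-0.55  0.24  1.88  0.    1.02 -0.8 ] gap 0.0102 gf 88.1 F [-0.1  0.7 -3.4]
shift [-0.0072 -0.0047  0.0489] yaw 0.02
```

Request:
arm_command(deltas=[[-0.004, -0.003, 0, 0], [-0.003, -0.003, 0, 0], [0, 0, 0.01, 0], [0, 0, 0.015, 0], [0, 0, 0.015, 0], [0, 0, 0.006, 0], [0, 0, 0.002, 0], [0, 0, 0, 0]])

```text
time_s: 19.68
tool_pos: [0.4833, -0.2559, 0.109]
tool_rot: [0.0, 0.612, 0.791, 0.0]
force: [0.0, -0.4, -3.9]
finger_gap: 0.0103
grasp_force: 87.9
```

Request:
arm_command(deltas=[[0, 0, 0, 0], [0, 0, 0, 0], [0, 0, 0, 0], [0, 0, 0, 0]])

```text
time_s: 20.18
tool_pos: [0.4831, -0.2558, 0.109]
tool_rot: [0.0, 0.612, 0.791, 0.0]
force: [-0.4, -0.9, -4.3]
finger_gap: 0.0103
grasp_force: 87.9
```

```bash
python3 -c "
from h import *
need(.4833,-.2551,.108,.2548)
for c in ('top','scene'):
    im=manip.capture(c);cv2.imwrite(f'pics/{c}6.png',im[:,:,::-1])
t=cv2.imread('pics/top6.png')[208:313,356:496];s=cv2.imread('pics/scene6.png')[120:225,105:245]
cv2.imwrite('pics/c6.png',np.hstack([cv2.resize(t,(400,300),interpolation=cv2.INTER_CUBIC),cv2.resize(s,(400,300),interpolation=cv2.INTER_CUBIC)]))"
```

```text
t 20.18 tcp [ 0.4831 -0.2558  0.109 ] tilt [ 0.0003 -0.0002] yang 0.2543 q [-0.57  0.31  1.91 -0.    0.92 -0.82] gap 0.0103 gf 87.9 F [-0.4 -0.9 -4.3]
shift [0.0007 0.0003 0.001 ] yaw -0.03
```

View pics/c6.png

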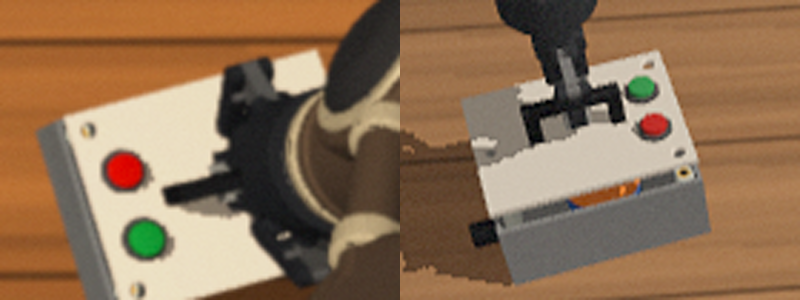

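Holes are at top crop (88,130), (138,291) and scene crop (680,153), (649,65), (488,148), with the plate clear of the box. Final fit check, then sign off if good.

```bash
python3 -c "
from h import *
g=lambda off,u:(np.array(u)+.5)*.35-.5+off
T=[('top','hole0',g((356,208),(88,130))),('top','hole1',g((356,208),(138,291)))]
S=[('scene','hole0',g((105,120),(280,153))),('scene','hole1',g((105,120),(249,65))),('scene','hole2',g((105,120),(88,148)))]
for O,b in ((T,(.4851,-.2546,.2548)),(S,(.4823,-.2561,.2549)),(S[:2],(.4823,-.2561,.2549)),(T+S,(.4845,-.2551,.2548))):
    p,r=fit([(c,tuple(np.array(LOC[n])+[0,0,.091]),u) for c,n,u in O],(.485,-.25,.255));print(p.round(4),(p-b).round(4),r.round(1).tolist())
    L=[LOC['thread%d'%i] for i in range(3)];print('  hole err mm',(1e3*(pts(L,*p)-pts(L,*b))[:,:2]).round(1).tolist())
"
```

```text
[ 0.4851 -0.2548  0.2555] [-0.     -0.0002  0.0007] [[0.0, 0.1], [-0.0, -0.1]]
  hole err mm [[-0.1, -0.2], [-0.1, -0.2], [0.0, -0.2]]
[ 0.4811 -0.2577  0.2312] [-0.0012 -0.0016 -0.0237] [[-0.9, -0.1], [0.1, -0.1], [0.7, 0.2]]
  hole err mm [[0.7, -2.4], [0.1, 0.0], [-2.9, -2.0]]
[ 0.483  -0.2564  0.2525] [ 0.0007 -0.0003 -0.0024] [[-0.0, -0.1], [0.0, 0.1]]
  hole err mm [[0.9, -0.4], [0.8, -0.1], [0.5, -0.3]]
[ 0.4829 -0.2562  0.2342] [-0.0016 -0.0011 -0.0206] [[1.2, 0.3], [0.0, 0.4], [-0.2, 0.4], [0.6, 0.4], [1.3, 0.9]]
  hole err mm [[0.1, -1.8], [-0.4, 0.3], [-3.0, -1.5]]
```

```bash
python3 -c "
from bench import manip
print(manip.sign_off())"
```

```text
the job is handed in; nothing more can be done
None
```

The job is handed in, with no verdict shown: the dust cap is seated on the blue housing and released. The cover plate is held level and still about 20 mm above the box rim, with the two clearly visible holes within about 1 mm of their threads. The third hole is in shadow and its reading was unreliable (up to about 3.5 mm off), and I did not re-check the bystanders, though no move went near them.

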